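# Lever open the dust cover and zero the trim knob

## Robot

A 6-joint arm with a two-finger parallel gripper is mounted at the origin on the work surface. World frame = base frame: x ahead of the robot, y to its left, z up, the work surface at z = 0. Lengths are in mm, angles in rad, forces in N, time in s.
With the tool pointing down it reaches from about 400 to 925 mm from the base axis. Payload 12.5 kg.
Tool frame: the origin (TCP) lies at the centre of the arm's flange, where the gripper is bolted on; the fingertips stand 190 mm ahead of it and the grasp point (between the pads) lies env.grip_point_offset ahead of it (env.grip_point_offset is the distance from the TCP to the grasp point, in mm); z points along the fingers, x is the direction in which the jaws open and shut, and the axes are right-handed (so a half turn about z gives the same grasp; the last joint's range is limited). The gripper opens to 95 mm and grips with 3 to 60 N. Pads are 20 mm wide; open, the fingers measure 119 mm over their backs; the gripper's body (75 mm by 180 mm) begins 59 mm behind the grasp point.
Start: joints at [1.228, 0.491, 1.559, -0, 1.092, -0.106], TCP at [146.596, 607.564, 404.761] pointing down, gripper open.
Joint ranges: [-3.1, 3.1], [-0.84, 2.19], [0.05, 2.79], [-1.13, 4.28], [0.06, 2.93], [-2.69, 2.69]. Speed limits (rad/s): [2.22, 2.22, 2.79, 3.14, 3.14, 3.14].

## Interface

Orientations are given as [roll, pitch, yaw] about the fixed x, y, z axes, in that order (R = Rz(yaw) Ry(pitch) Rx(roll)).
In Python, from cell import state, read_camera, camera_model, job_done, env gives the robot as it stands.
- The arm moves only by the tool arm_command, never from a script. Its argument "steps" is a list of rows, each a list of 6 numbers: the shift along the tool's x, y, z in cm, then the turn, a rotation vector about the tool's x, y, z in degrees. In form: [[dx, dy, dz, rx, ry, rz], ...]. A call has 1 to 12 rows; each row is the pose to reach, as a shift and turn from the pose commanded when the call began, along the tool's axes at that moment; what a row does not reach only later rows make up. A row lasts 1/12 s, in which the tool goes at most 41.7 mm and 7.16 degrees, less where a joint would pass 70% of its speed; a pose out of reach is approached as far as the arm can. A call with a gripper value outside its range is refused whole. "jaw" is the finger opening in cm, from 0 to 9.51, set as the call begins (left out, the last holds). The fingers move at their own pace and stop on an object; the grip force is fixed at half the most. Time passes only in rows, so rows that repeat a pose let the fingers close. It gives the time, the measured TCP pose, the force and the opening at its end, in the units of the state.
- state(): the state, without advancing time (a new reading comes with each control period).
- read_camera(name): name is "scene" or "side" or "wrist"; returns the picture (420x560x3 uint8, red, green, blue); there is no depth.
- camera_model(name): a dict with "K" (3x3 intrinsics, pixels), "xyz" and "rotation" of the camera in the world. Camera axes: x right, y up, looking along -z (the intrinsics and any distortion apply to the point x, -y, -z); pixel columns grow to the right and rows downward; lengths in mm; the calibration is good to about 2 mm. A picture is of the moment at which its call begins: read the wrist's pose just before it. camera_model takes no time and is no camera call; for the wrist camera it gives the pose at the moment of the call.
- job_done(): hands the job in, once; it reports no verdict.
The state is a dict: "t": time; "joints": joint angles; "qvel": joint speeds; "tau": joint torques, N m; "eef_pos": TCP position; "tcp_rot": TCP orientation; "ft_force": force on the tool from outside, world axes, zero at the start; "moment": the same for the moment, N m; "opening": opening from 0.0 (shut) to 1.0 (fully open).
Only numpy, scipy, OpenCV 4.12 (cv2) and the standard library are available. Lean on these libraries where they do the work, as an engineer would, in place of code of your own. Each camera call takes 0.05 s, during which the arm holds its last target. There are 200 camera calls.

## Task

On the engraver's control unit, use the orange-handled opening blade to find the notch (under the yellow clip) in the black strip along the front of the blue dust cover and lever the cover up there (keep the fingers off it until the blade has opened it a good way) and swing it right back so that it stands open by more than a right angle. Then lay the blade back on its wooden rest and turn the trim knob under the cover until its red pointer is on the green zero mark. Leave everything else on the bench where it is.

Things in the scene. Friction and masses are not known exactly. Their poses are not given: they have to be found in the camera images.
- unit: Grey bench control unit, fixed, 170 deep (x) x 160 wide (y); origin at the centre of its underside, front face at x = -85 mm, z up. Its top is a flat panel sloping up at 24 degrees to the back, from z = 110 at the front to z = 186.
- panel_edge (a point): Middle of the panel's front (lower) edge, at x = -85, z = 110 of the unit; axes as the unit's. Below, u = mm up the slope from here, n = mm square off the panel: (u, y, n) lies at x = 0.914 u - 0.407 n, z = 0.407 u + 0.914 n from here. u = 0 to 28 is a bare ledge in front of the cover.
- cover (a joint): Slick blue plastic dust cover, an upside-down tray with no back wall and no handle, hinged along y at u = 140, n = 0. 0 = shut, grows as its front edge rises, stop at 2.1 rad. The stiff hinge (0.3 Nm, some 3 N at the lip) leaves it wherever it is let go. Shut, it spans u = 28 to 136, y = -62 to 62, n up to 31; top and sides 3 to 4 thick, front wall 6 thick (u = 28 to 34).
- lip (a point): Middle of the cover's front wall: u = 31, y = 0, n = 5.5 when shut; moves with the cover (cover's axes: x up the slope, z off the panel when shut). The lower part of the wall is a slick black strip reaching down to the panel, except for one notch 26 wide and 5.5 high; behind the notch nothing stands before the knob at u = 59.
- trim (a joint): Black trim knob square off the panel under the cover, 32 in diameter, n = 2 to 23, red pointer line on top, on a white dial 68 across, 1.6 thick. 0 = pointer on the green zero mark, straight up the slope; positive = counterclockwise seen from above (left, from the robot). Stiff (0.04 Nm), stays where left; stops at -1.6 and 1.6 rad; starts at 0.6 to 1.3.
- knob_top (a point): Centre of the knob's top face, on its axis: u = 75, y = 0, n = 23. z axis = the knob's axis, square off the panel; x axis = along the pointer.
- pry: Opening blade, loose, 70 g: orange handle 100 long (x) x 14 wide (y) x 20 high (z), with a flat steel blade 16 wide, 2 thick out of its front end, level with the handle's middle. Origin mid-underside of the handle (x = -50 to 50); blade tip at x = 120, z = 10. Starts on the rest within 6 mm of its middle, along the rest's x, blade to +x.
- pry_tip (a point): Middle of the blade's tip edge; axes of the opening blade (x along it, z square to its flat side). It enters the cover only at the notch, whose middle lies anywhere from y = -16 to 16 mm of the unit, not reported: look for the yellow clip, 26 wide like the notch, right above it over the cover's front edge, or feel along the strip with the tip; elsewhere the tip is stopped at u = 28.
- rest: Dark wooden tool rest, fixed to the bench, 120 (x) x 60 (y): base plate 4 thick with two ribs across it at x = -42 and 42, each 12 wide, top at z = 26, with raised ends 7 high that leave a seat 38 wide for the handle. Origin at the centre of its underside. The gap between the ribs is clear for the fingers down to z = 4.
- jar: Small amber jar, loose, 40 in diameter, 60 high, beside the unit; origin under its centre. To be left alone.
- stock: Upright brass rod end, loose, 28 in diameter, 50 high, on the unit's other side; origin under its centre. To be left alone.
- burtray: Open aluminium bur tray, fixed, 120 x 80 x 22 high; origin under its centre. To be left alone.
- loupe: Black eye loupe, loose, 40 in diameter, 34 high; to be left alone.
- driver: Green-handled screwdriver lying on the bench, loose, 160 long; to be left alone.
- cork: Cork block, loose, 60 x 40 x 30; to be left alone.
Not all that is in view belongs to the job. Of the things like the rest, leave any that is pink, purple or turquoise; of the rest the smaller one is meant.

How it is judged:
By the outcome, as a careful person would: the job done as asked, in the order asked, and still so for the second after the job is handed in, with the robot touching nothing.
It also fails if it takes over 72 s, if anything falls off the work surface, if the arm or the gripper's body presses on something with over 40 N, if the wrist force passes 120 N, or if a joint passes its speed limit or range.

## Working session

There is one attempt and no reset: what is moved stays moved. The work goes in short steps, Python scripts to look and compute and a tool call to move; the robot and the scene stay as the last step left them, time stands still between calls to the robot, and variables do not carry over. Pictures are saved under pics/ and viewed, about 8 in all and at most 12, crops included, and the job is handed in when it is done.

Besides the shell and the picture viewer there is one more tool, called after "Emit:" by a JSON object that holds its "op" and its "data". arm_command: Moves the arm, as the interface text tells. Its arguments: {"type":"object","properties":{"steps":{"type":"array"},"jaw":{"type":"number"}},"required":["steps"]}

```bash
ls; mkdir -p pics
python3 - <<'E'
from cell import *
import cv2,numpy as np
for n in("scene","side"):
    im=read_camera(n); cv2.imwrite(f"pics/{n}0.png",im[...,::-1]); m=camera_model(n); print(n,m)
print(camera_model("wrist"))
print(env.grip_point_offset, state())
E
```

```text
pics
scene {'K': array([[401.13024273,   0.        , 273.66567028],
       [  0.        , 401.13024273, 212.79222553],
       [  0.        ,   0.        ,   1.        ]]), 'xyz': array([1108.98562009, -253.78688409,  989.54825568]), 'rotation': array([ 0.68017504, -0.00468278,  1.00923604])}
side {'K': array([[530.39230564,   0.        , 274.3939088 ],
       [  0.        , 530.39230564, 212.48656324],
       [  0.        ,   0.        ,   1.        ]]), 'xyz': array([  27.98708704, -904.33258182,  913.88739131]), 'rotation': array([ 0.95150764,  0.01055427, -0.48224939])}
{'K': array([[303.69723383,   0.        , 279.50903279],
       [  0.        , 303.69723383, 205.33649147],
       [  0.        ,   0.        ,   1.        ]]), 'xyz': array([ 73.02669124, 625.02345223, 383.96291704]), 'rotation': array([-2.76828829e-01,  1.26537203e-03,  1.33415317e+00])}
171.3 {'t': 0.1, 'joints': array([ 1.22840356e+00,  4.91477754e-01,  1.55937387e+00, -5.61150086e-05,
        1.09166887e+00, -1.05588363e-01]), 'qvel': array([-0.00146646, -0.00046348, -0.00301465,  0.00102018,  0.00074668,
       -0.00244014]), 'tau': array([ 3.17791390e-03, -6.13624477e+01, -2.58609313e+01,  6.94798795e-02,
        4.69392515e-02, -6.93671313e-05]), 'eef_pos': array([146.58993195, 607.5407544 , 404.23850982]), 'tcp_rot': array([-3.14154436e+00,  9.27920237e-04,  1.33401784e+00]), 'ft_force': array([ 0.65037653,  0.57016551, -0.22131696]), 'moment': array([0.0135891 , 0.04281353, 0.01015881]), 'opening': 1.0008792322092281}
```

View pics/scene0.png

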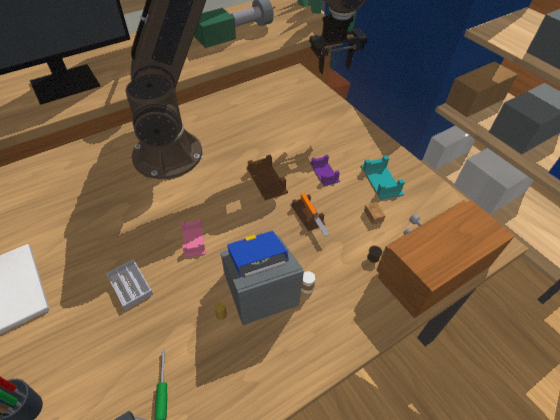

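View pics/side0.png

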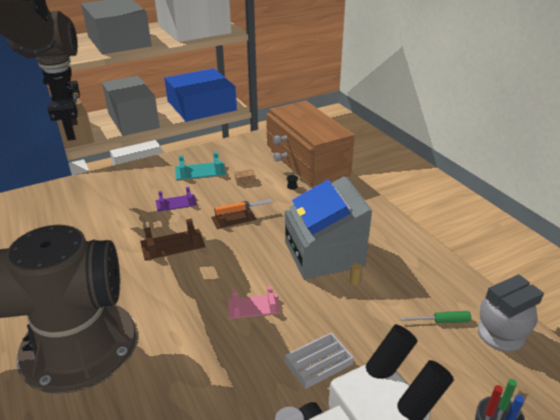

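The scene view shows two brown rests: the larger at (267,177), empty, and the smaller at (310,213), holding the orange blade. The pink, purple and turquoise ones are to be left alone, so the small brown one is meant. The unit is at (260,275) with the yellow clip at (250,237).

```bash
cat > h.py <<'E'
import numpy as np,cv2
from scipy.spatial.transform import Rotation as R
from cell import *
def cam(n):
    m=camera_model(n); return m['K'],np.array(m['xyz']),R.from_euler('xyz',m['rotation']).as_matrix()
def ray(c,p):
    K,o,M=c; d=np.linalg.inv(K)@[p[0],p[1],1]; return o,M@(d*[1,-1,-1])/np.linalg.norm(d)
def onz(c,p,z):
    o,d=ray(c,p); return o+d*(z-o[2])/d[2]
def proj(c,P):
    K,o,M=c; q=(np.atleast_2d(P)-o)@M*[1,-1,-1]; q=q@K.T; return q[:,:2]/q[:,2:]
def tri(c1,p1,c2,p2):
    o1,d1=ray(c1,p1);o2,d2=ray(c2,p2)
    s=np.linalg.lstsq(np.c_[d1,-d2],o2-o1,rcond=None)[0]
    a,b=o1+d1*s[0],o2+d2*s[1]; return (a+b)/2,np.linalg.norm(a-b)
def mask(im,lo,hi):
    return cv2.inRange(cv2.cvtColor(im,cv2.COLOR_RGB2HSV),lo,hi)
COL=dict(orange=((8,180,120),(16,255,255)),yellow=((23,170,150),(33,255,255)),blue=((108,170,90),(122,255,255)))
def blobs(im,col,amin=20):
    n,l,s,c=cv2.connectedComponentsWithStats(mask(im,*COL[col]))
    return sorted([(int(s[i,4]),c[i].round(1),cv2.minAreaRect(np.argwhere(l==i)[:,::-1].astype(np.float32))) for i in range(1,n) if s[i,4]>=amin],key=lambda b:-b[0])
E
python3 - <<'E'
from h import *
cs={}
for n in("scene","side"):
    im=cv2.imread(f"pics/{n}0.png")[...,::-1]; cs[n]=cam(n)
    for k in COL:
        for b in blobs(im,k)[:3]: print(n,k,b[0],b[1],cv2.boxPoints(b[2]).round(0).tolist())
a,b=cs['scene'],cs['side']
print("base check",proj(a,[0,0,0]),proj(b,[0,0,0]))
print("tip",tri(a,(325,235),b,(271,202)))
for n,z,p in(("jar",60,(308,275)),("stock",50,(221,306))): print(n,onz(a,p,z))
E
```

```text
scene orange 101 [308.1 203. ] [[300.0, 194.0], [304.0, 192.0], [316.0, 211.0], [312.0, 214.0]]
scene yellow 31 [250.3 237.1] [[245.0, 237.0], [254.0, 234.0], [255.0, 237.0], [246.0, 240.0]]
scene blue 1150 [255.8 248.8] [[226.0, 246.0], [274.0, 224.0], [286.0, 251.0], [239.0, 273.0]]
side orange 178 [229.6 208.4] [[215.0, 208.0], [243.0, 203.0], [244.0, 209.0], [216.0, 214.0]]
side blue 2595 [200.5  93.8] [[164.0, 78.0], [229.0, 65.0], [238.0, 109.0], [173.0, 122.0]]
side blue 1572 [321.3 206.5] [[293.0, 200.0], [330.0, 179.0], [349.0, 213.0], [312.0, 234.0]]
side blue 165 [515.6 407.2] [[507.0, 418.0], [516.0, 394.0], [523.0, 397.0], [514.0, 421.0]]
base check [[167.95459595 153.42507438]] [[ 78.24815719 343.58183308]]
tip (array([607.87555785, 244.75365112,  34.36759584]), np.float64(0.26782048264567965))
jar [702.41950554 114.61691129  60.        ]
stock [ 654.52244197 -120.36605684   50.        ]
```

```bash
cat >> h.py <<'E'
import json,os
G=171.3
def cmd():
    if os.path.exists('cmd.json'):
        d=json.load(open('cmd.json')); return np.array(d[0]),np.array(d[1])
    s=state(); return np.array([146.596,607.564,404.761]),R.from_euler('xyz',s['tcp_rot']).as_matrix()
def meas():
    s=state(); return np.array(s['eef_pos']),R.from_euler('xyz',s['tcp_rot']).as_matrix()
def row(p,M,base=None):
    """row (cm,deg) from commanded pose to TCP p,M; returns rounded row and resulting pose"""
    p0,M0=base or cmd()
    r=np.r_[M0.T@(p-p0)/10,np.degrees(R.from_matrix(M0.T@M).as_rotvec())].round(2)
    return r,(p0+M0@r[:3]*10,M0@R.from_rotvec(np.radians(r[3:])).as_matrix())
def plan(wps,save=True):
    """wps list of (TCP p,M); prints rows for one call and stores last as commanded"""
    b=cmd()
    for p,M in wps:
        r,e=row(np.array(p),M,b); print([float(x) for x in r])
    if save: json.dump([e[0].tolist(),e[1].tolist()],open('cmd.json','w'))
def down(yaw): return R.from_euler('xyz',[np.pi,0,yaw]).as_matrix()
def check():
    p0,M0=cmd(); p,M=meas(); s=state()
    print('t',s['t'],'err mm',(p-p0).round(1),'deg',np.degrees(R.from_matrix(M0.T@M).magnitude()).round(2),'F',s['ft_force'].round(1),'open',round(s['opening']*95.1,1))
E
python3 - <<'E'
from h import *
a,b=cam('scene'),cam('side')
c,_=tri(a,(308.1,203),b,(229.6,208.4)); print(c,_)
plan([([500,120,520],down(np.pi/2))])
E
```

```text
[485.17122281 269.78564284  38.6078017 ] 3.308863633696685
[-39.12, 45.79, -11.49, -0.01, 0.05, -13.57]
```

Emit:
{"op": "arm_command", "data": {"steps": [[-19.56, 22.9, -5.75, 0, 0, -6.8], [-19.56, 22.9, -5.75, 0, 0, -6.8], [-19.56, 22.9, -5.75, 0, 0, -6.8], [-19.56, 22.9, -5.75, 0, 0, -6.8], [-19.56, 22.9, -5.75, 0, 0, -6.8], [-19.56, 22.9, -5.75, 0, 0, -6.8], [-39.12, 45.79, -11.49, 0, 0.05, -13.57], [-39.12, 45.79, -11.49, 0, 0.05, -13.57], [-39.12, 45.79, -11.49, 0, 0.05, -13.57], [-39.12, 45.79, -11.49, 0, 0.05, -13.57], [-39.12, 45.79, -11.49, 0, 0.05, -13.57], [-39.12, 45.79, -11.49, 0, 0.05, -13.57]]}}

```text
t: 1.1
eef_pos: [433.4, 210.8, 498.1]
tcp_rot: [-3.142, -0.001, 1.571]
ft_force: [0.5, 0.8, 0.5]
opening: 0.999
```

Run:
```python
from h import *
check()
p,M=meas(); json.dump([p.tolist(),M.tolist()],open('cmd.json','w'))
plan([([500,120,520],down(np.pi/2))])
```

```text
t 1.1 err mm [-66.6  90.9 -21.9] deg 0.06 F [0.5 0.8 0.5] open 95.0
[-9.08, 6.66, -2.19, -0.0, -0.05, 0.0]
```

Emit:
{"op": "arm_command", "data": {"steps": [[-9, 6.6, -2.2, 0, 0, 0], [-9, 6.6, -2.2, 0, 0, 0], [-9, 6.6, -2.2, 0, 0, 0], [-9, 6.6, -2.2, 0, 0, 0], [-9, 6.6, -2.2, 0, 0, 0]]}}

```text
t: 1.52
eef_pos: [499.3, 121.6, 519.3]
tcp_rot: [-3.141, -0.001, 1.568]
ft_force: [-0.2, 0.1, -0.5]
opening: 1.0
```

Run:
```python
from h import *
check()
c=cam('wrist'); im=read_camera('wrist'); cv2.imwrite('pics/w1.png',im[...,::-1])
np.savez('w1.npz',*c)
for k in COL:
    for b in blobs(im,k)[:3]: print(k,b[0],b[1],cv2.boxPoints(b[2]).round(0).tolist())
print(c[1],-c[2][:,2])
```

```text
t 1.5167 err mm [-0.6  1.5 -0.6] deg 0.17 F [-0.2  0.1 -0.5] open 95.1
orange 437 [378.8 163.4] [[367.0, 191.0], [382.0, 134.0], [390.0, 136.0], [376.0, 193.0]]
blue 1497 [220.6 267.1] [[194.0, 284.0], [201.0, 244.0], [245.0, 252.0], [238.0, 292.0]]
blue 1401 [203.3 324.6] [[167.0, 331.0], [171.0, 303.0], [233.0, 313.0], [229.0, 341.0]]
blue 981 [154.1 253.9] [[117.0, 263.0], [162.0, 221.0], [182.0, 242.0], [136.0, 284.0]]
[423.61838571 121.24486322 499.09785343] [ 2.72813413e-01 -2.37057525e-04 -9.62066934e-01]
```

View pics/w1.png

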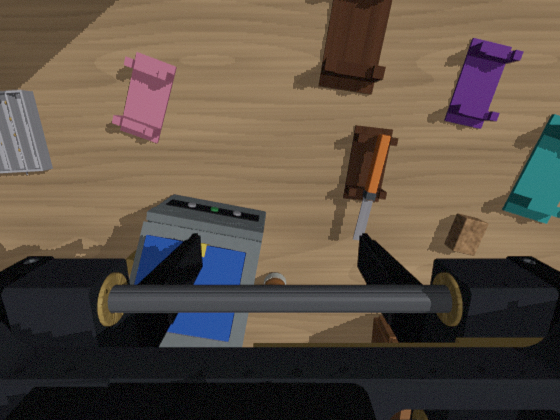

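The wrist view shows the blade on the small brown rest (handle at about (379,163), tip at (361,237)) and the unit at lower left with the clip at (203,250). An enlarged crop will confirm these and give me the corners.

Run:
```python
import cv2
im=cv2.imread('pics/w1.png'); c=im[118:300,130:400]
cv2.imwrite('pics/w1c.png',cv2.resize(c,None,fx=2.9,fy=2.9,interpolation=cv2.INTER_CUBIC))
```

```text
(no output)
```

View pics/w1c.png

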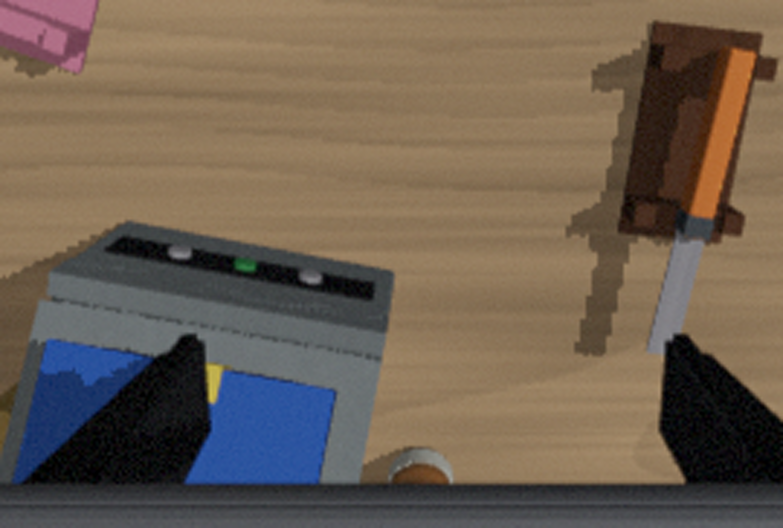

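Run:
```python
from h import *
d=np.load('w1.npz'); c=(d['arr_0'],d['arr_1'],d['arr_2'])
f=lambda x,y:(130+x/2.9,118+y/2.9)
A,B=onz(c,f(125,222),0),onz(c,f(393,272),0)
print('bottom front',A,B,np.linalg.norm(A-B))
for n,l,r in(('shade',(50,270),(388,330)),('dash',(45,298),(382,357))):
  for z in(100,110): 
    a,b=onz(c,f(*l),z),onz(c,f(*r),z); print(n,z,a,b,np.linalg.norm(a-b),np.degrees(np.arctan2(*(a-b)[:2])))
t=onz(c,f(657,351),36); h1=onz(c,f(742,47),46);h2=onz(c,f(704,215),46)
print('pry',t,h1,h2,np.linalg.norm(h1-h2),np.linalg.norm(t-h2), np.degrees(np.arctan2(*(t-h1)[1::-1])))
cs=[onz(c,f(*q),4) for q in((652,22),(762,38),(736,240),(620,233))]
print('rest',cs,np.mean(cs,0))
```

```text
bottom front [545.69813755 -58.74622156   0.        ] [ 5.76614766e+02  9.70466454e+01 -5.68434189e-14] 158.83090166303552
shade 100 [544.52147628 -60.48197248 100.        ] [575.24347927  99.03582868 100.        ] 162.44928549199085 -169.09871291913427
shade 110 [541.49206659 -55.92853191 110.        ] [571.44428335  99.59230962 110.        ] 158.3788730831766 -169.09871291913427
dash 100 [558.49106154 -64.5676377  100.        ] [589.25621474  95.87772564 100.        ] 163.36832395413148 -169.14537444236225
dash 110 [555.11162277 -59.91182462 110.        ] [585.10590855  96.51333762 110.        ] 159.27488364741578 -169.14537444236223
pry [612.6139142  247.07655302  36.        ] [444.99723288 276.09634775  46.        ] [531.47727062 264.05754032  46.        ] 87.31397260456654 83.49556192769352 -9.822359015403212
rest [array([433.59373145, 240.26092941,   4.        ]), array([442.21219093, 300.93728703,   4.        ]), array([556.46721188, 297.13266681,   4.        ]), array([552.0750335 , 229.38978094,   4.        ])] [496.08704194 266.93016605   4.        ]
```

The crop confirms the blade is on the small brown rest. The sizes fit: the front edge measures 159 against 160, and the blade 170 against 170. Next is a squarer view of the unit front and clip.

Run:
```python
from h import *
p,M=meas(); json.dump([p.tolist(),M.tolist()],open('cmd.json','w'))
plan([([575,14,500],down(np.pi/2-.19))])
```

```text
[-10.84, 7.65, 1.91, -0.06, -0.05, 10.82]
```

Emit:
{"op": "arm_command", "data": {"steps": [[-10.8, 7.6, 1.9, 0, 0, 10.8], [-10.8, 7.6, 1.9, 0, 0, 10.8], [-10.8, 7.6, 1.9, 0, 0, 10.8], [-10.8, 7.6, 1.9, 0, 0, 10.8], [-10.8, 7.6, 1.9, 0, 0, 10.8], [-10.8, 7.6, 1.9, 0, 0, 10.8]]}}

```text
t: 2.07
eef_pos: [574.3, 15.8, 500.2]
tcp_rot: [-3.14, -0.001, 1.383]
ft_force: [-0.5, 0.3, -0.4]
opening: 1.004
```

Run:
```python
from h import *
check()
c=cam('wrist'); im=read_camera('wrist'); np.savez('w2.npz',*c)
cr=im[130:290,150:400]; cv2.imwrite('pics/w2.png',cv2.resize(cr,None,fx=3.2,fy=3.2,interpolation=cv2.INTER_CUBIC)[...,::-1]); cv2.imwrite('pics/w2full.png',im[...,::-1])
for k in COL:
    for b in blobs(im,k)[:2]: print(k,b[0],b[1],cv2.boxPoints(b[2]).round(0).tolist())
```

```text
t 2.0667 err mm [-0.8  1.8  0.3] deg 0.16 F [-0.5  0.3 -0.4] open 95.5
orange 492 [454.5  76.3] [[446.0, 109.0], [455.0, 39.0], [465.0, 41.0], [456.0, 110.0]]
blue 10599 [279.6 237.7] [[222.0, 188.0], [337.0, 188.0], [337.0, 284.0], [222.0, 284.0]]
```

View pics/w2.png

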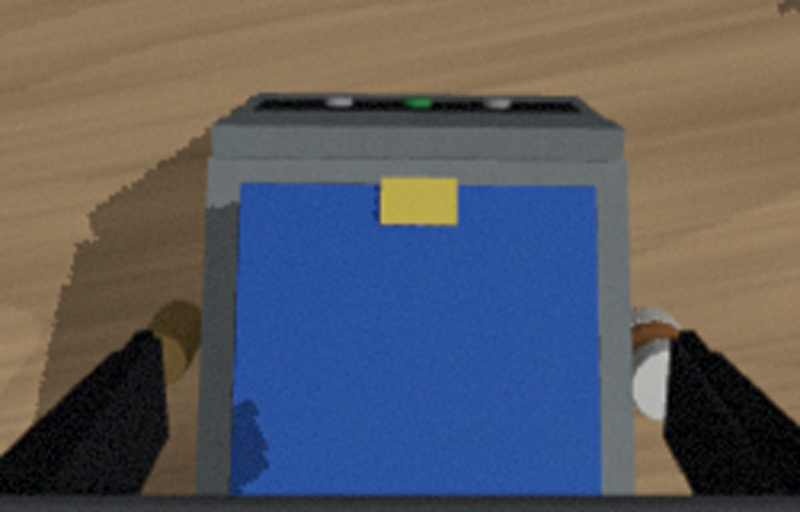

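Run:
```python
from h import *
d=np.load('w2.npz'); c=(d['arr_0'],d['arr_1'],d['arr_2'])
f=lambda p:(150+(p[0]+.5)/3.2-.5,130+(p[1]+.5)/3.2-.5)
def seg(n,l,r,z):
    a,b=onz(c,f(l),z),onz(c,f(r),z); v=b-a; print(n,z,a[:2].round(1),b[:2].round(1),'len',np.linalg.norm(v).round(1),'yaw',np.degrees(-np.arctan2(v[0],v[1])).round(2),'mid',((a+b)/2)[:2].round(1))
    return (a+b)/2
for z in(105,110):seg('shade',(213,126),(624,128),z)
for z in(105,110,116):seg('dash',(208,157),(626,160),z)
seg('bottom',(256,93),(578,97),0)
seg('coverfront',(240,183),(597,185),149.7)
seg('clipfront',(380,178),(458,178),150)
# cover side edges high up z: point further back, u=90,n=31
u=80; seg('cover row 350 ',(235,350),(599,350),110+.407*70+.914*31)
```

```text
shade 105 [543.4 -58.2] [574.   98.3] len 159.5 yaw -11.05 mid [558.7  20.1]
shade 110 [542.9 -57. ] [573.   97.4] len 157.4 yaw -11.05 mid [557.9  20.2]
dash 105 [554.9 -63.1] [586.7  97.5] len 163.7 yaw -11.19 mid [570.8  17.2]
dash 110 [554.2 -61.9] [585.5  96.6] len 161.5 yaw -11.19 mid [569.9  17.4]
dash 116 [553.3 -60.4] [584.1  95.5] len 158.9 yaw -11.19 mid [568.7  17.6]
bottom 0 [543.7 -58.1] [575.3  97.3] len 158.5 yaw -11.48 mid [559.5  19.6]
coverfront 149.7 [559.3 -43.4] [583.2  78.3] len 124.0 yaw -11.1 mid [571.3  17.5]
clipfront 150 [566.6   4.8] [571.7  31.3] len 27.0 yaw -10.77 mid [569.2  18. ]
cover row 350  166.824 [613.3 -55.1] [636.9  68.5] len 125.9 yaw -10.78 mid [625.1   6.7]
```

Unit: front mid-edge P is about (558.8, 20.0, 110), yaw −11.1°; the cover width measures 124.0 against 124. The clip is centred at y of about 0 on the unit, so the notch is there too. Next is the blade.

Run:
```python
from h import *
p,M=meas(); json.dump([p.tolist(),M.tolist()],open('cmd.json','w'))
D=down(np.pi/2-.166)
plan([([512.1,264.6,300],D),([512.1,264.6,207.3],D)])
```

```text
[23.22, -10.68, 20.1, -0.03, -0.07, -1.21]
[23.21, -10.68, 29.37, -0.03, -0.07, -1.21]
```

Emit:
{"op": "arm_command", "data": {"steps": [[23.2, -10.7, 20.1, 0, 0, -1.2], [23.2, -10.7, 20.1, 0, 0, -1.2], [23.2, -10.7, 20.1, 0, 0, -1.2], [23.2, -10.7, 20.1, 0, 0, -1.2], [23.2, -10.7, 20.1, 0, 0, -1.2], [23.2, -10.7, 20.1, 0, 0, -1.2], [23.2, -10.7, 20.1, 0, 0, -1.2], [23.2, -10.7, 20.1, 0, 0, -1.2], [23.2, -10.7, 20.1, 0, 0, -1.2], [23.2, -10.7, 20.1, 0, 0, -1.2]], "jaw": 6}}

```text
t: 2.95
eef_pos: [511.4, 265.2, 299.6]
tcp_rot: [-3.14, -0.0, 1.408]
ft_force: [0.1, -0.5, 0.3]
opening: 0.63
```

Run:
```python
from h import *
check()
c=cam('wrist'); im=read_camera('wrist'); np.savez('w3.npz',*c); cv2.imwrite('pics/w3.png',im[...,::-1])
for b in blobs(im,'orange')[:2]:
    q=cv2.boxPoints(b[2]); print(b[0],b[1],q.round(0).tolist()); print([onz(c,x,46).round(1).tolist() for x in q])
p,M=meas(); json.dump([p.tolist(),M.tolist()],open('cmd.json','w'))
D=down(np.pi/2-.166); plan([([512.1,264.6,207.3],D)])
```

```text
t 2.95 err mm [-0.7  0.6 92.3] deg 0.19 F [ 0.1 -0.5  0.3] open 59.9
1375 [280.7 186.2] [[273.0, 132.0], [290.0, 132.0], [290.0, 239.0], [273.0, 239.0]]
[[444.8, 270.9, 46.0], [446.8, 283.4, 46.0], [531.7, 270.3, 46.0], [529.4, 256.5, 46.0]]
[0.03, -0.01, 9.32, 0.01, -0.06, 0.09]
```

View pics/w3.png

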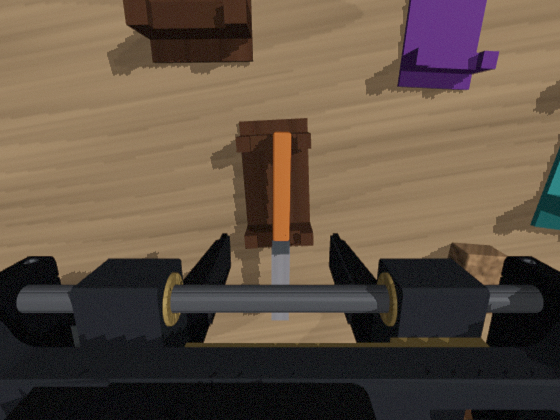

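The handle lies along the rest, columns 273–290, and its axis is about 1.5 mm to the left of the tool. I'll correct that and grasp.

Emit:
{"op": "arm_command", "data": {"steps": [[0.15, 0, 4.0, 0, 0, 0.3], [0.15, 0, 7, 0, 0, 0.3], [0.15, 0, 8.5, 0, 0, 0.3], [0.15, 0, 9.3, 0, 0, 0.3], [0.15, 0, 9.3, 0, 0, 0.3], [0.15, 0, 9.3, 0, 0, 0.3]]}}

```text
t: 3.5
eef_pos: [513.8, 264.2, 208.1]
tcp_rot: [3.14, -0.002, 1.398]
ft_force: [0.0, -1.1, -0.2]
opening: 0.628
```

Emit:
{"op": "arm_command", "data": {"steps": [[0, 0, 0, 0, 0, 0], [0, 0, 0, 0, 0, 0], [0, 0, 0, 0, 0, 0], [0, 0, 0, 0, 0, 0], [0, 0, 0, 0, 0, 0], [0, 0, 0, 0, 0, 0], [0, 0, 0, 0, 0, 0], [0, 0, 0, 0, 0, 0]], "jaw": 0.6}}

```text
t: 4.17
eef_pos: [513.4, 264.5, 206.9]
tcp_rot: [-3.142, -0.001, 1.398]
ft_force: [-0.2, 0.3, 0.7]
opening: 0.144
```

Emit:
{"op": "arm_command", "data": {"steps": [[0, 0, -3, 0, 0, 0], [0, 0, -6, 0, 0, 0], [0, 0, -10, 0, 0, 0], [0, 0, -10, 0, 0, 0], [0, 0, -10, 0, 0, 0]]}}

```text
t: 4.58
eef_pos: [513.4, 264.4, 308.7]
tcp_rot: [3.138, -0.003, 1.398]
ft_force: [-0.4, -0.5, -1.1]
opening: 0.145
```

Run:
```python
from h import *
check(); p,M=meas(); print(p,np.degrees(state()['tcp_rot']),state()['moment'])
a,b=cam('scene'),cam('side'); A=read_camera('scene');B=read_camera('side')
oa,ob=blobs(A,'orange')[0],blobs(B,'orange')[0]; print(oa[:2],ob[:2],tri(a,oa[1],b,ob[1]))
```

```text
t 4.5833 err mm [  1.4  -0.2 101.4] deg 0.45 F [-0.4 -0.5 -1.1] open 13.8
[513.40317544 264.4193436  308.68835714] [ 1.79810591e+02 -1.68170862e-01  8.01086246e+01] [0.06617728 0.03359977 0.00072646]Traceback (most recent call last):
  File "<stdin>", line 4, in <module>
IndexError: list index out of range
```

```bash
cat >> h.py <<'E'
yw=np.radians(-11.1)
ex=np.array([np.cos(yw),np.sin(yw),0]);ey=np.array([-np.sin(yw),np.cos(yw),0]);ez=np.array([0,0,1.])
eu=.9135*ex+.4067*ez; en=-.4067*ex+.9135*ez
P=np.array([558.8,20.0,110.])
TIP=np.array([0,101.2,170.9])
def tippose(u,y,n,pitch=24):
    """blade pitch above horizontal (deg)"""
    a=np.radians(pitch); bx=np.cos(a)*ex+np.sin(a)*ez; bz=-np.sin(a)*ex+np.cos(a)*ez
    M=np.c_[ey,bx,-bz]; return P+u*eu+y*ey+n*en-M@TIP,M
def tipnow():
    p,M=meas(); t=p+M@TIP-P; return np.array([t@eu,t@ey,t@en]).round(1),np.degrees(np.arcsin(M[2,1])).round(1)
def sync():
    p,M=meas(); json.dump([p.tolist(),M.tolist()],open('cmd.json','w'))
E
python3 - <<'E'
from h import *
sync(); w=tippose(-35,0,50); print(w[0]); plan([w])
E
```

```text
[348.53882065  61.25160334 256.40367043]
[-22.83, -12.72, 4.98, -24.04, -0.28, 1.18]
```

Run:
```python
from h import *
a=tippose(0,0,45); b=tippose(12,0,12); print(a[0],b[0]); plan([a,b],0)
```

```text
[381.90865898  54.70470134 266.07067043] [405.83561614  50.01041898 240.80557043]
[0.0, 3.5, 0.5, -0.0, -0.0, -0.0]
[0.0, 4.7, 3.8, -0.0, -0.0, -0.0]
```

Run:
```python
from h import *
sync(); a=tippose(0,0,45); plan([a])
```

```text
[-22.9, -9.32, 4.01, -24.04, -0.28, 1.18]
```

Emit:
{"op": "arm_command", "data": {"steps": [[-11.4, -7, -1, -8, 0, 0.5], [-11.4, -7, -1, -8, 0, 0.5], [-11.4, -7, -1, -8, 0, 0.5], [-22.9, -9.3, 4, -24, -0.3, 1.2], [-22.9, -9.3, 4, -24, -0.3, 1.2], [-22.9, -9.3, 4, -24, -0.3, 1.2], [-22.9, -9.3, 4, -24, -0.3, 1.2], [-22.9, -9.3, 4, -24, -0.3, 1.2], [-22.9, -9.3, 4, -24, -0.3, 1.2], [-22.9, -9.3, 4, -24, -0.3, 1.2]]}}

```text
t: 5.52
eef_pos: [385.2, 52.3, 273.0]
tcp_rot: [2.74, -0.008, 1.363]
ft_force: [-0.2, -0.1, 0.2]
opening: 0.147
```

Run:
```python
from h import *
check(); print(tipnow(),state()['joints'].round(2)); sync(); plan([tippose(12,0,12)])
c=cam('side'); im=read_camera('side'); cv2.imwrite('pics/s1.png',cv2.resize(im[100:330,130:440],None,fx=2.5,fy=2.5,interpolation=cv2.INTER_CUBIC)[...,::-1])
```

```text
t 5.5167 err mm [ 3.3 -2.4  6.9] deg 1.37 F [-0.2 -0.1  0.2] open 14.0
(array([ 3.1, -3.1, 48.1]), np.float64(23.0)) [-0.02  0.39  2.33 -1.13  0.07 -0.27]
[0.18, 0.65, 3.77, -1.01, -0.08, -0.93]
```

View pics/s1.png

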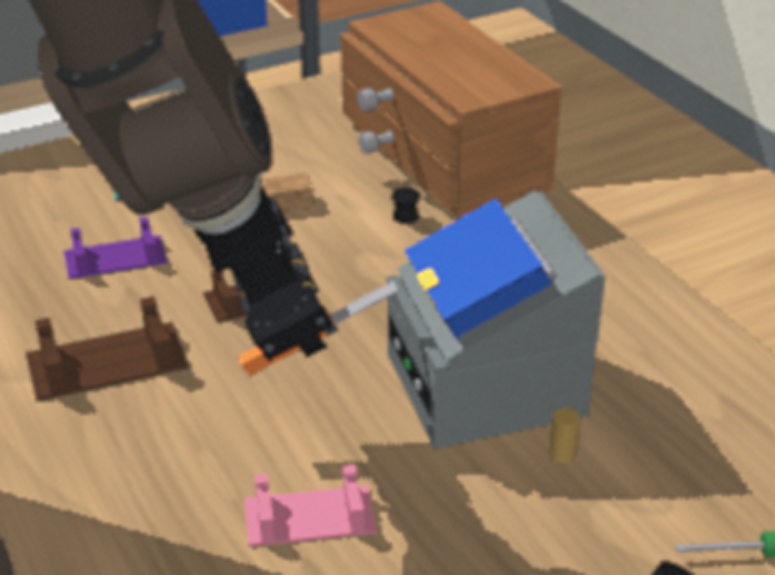

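The side view shows the blade ahead of the clip, but j4 and j5 are at their limits. I'll use a smaller blade pitch of 19°.

Run:
```python
from h import *
sync(); plan([tippose(10,0,14,19)])
```

```text
[0.09, 1.85, 2.75, 4.15, -0.04, -0.23]
```

Emit:
{"op": "arm_command", "data": {"steps": [[0.09, 0.9, 1.3, 4.15, 0, -0.2], [0.09, 1.85, 2.75, 4.15, 0, -0.2], [0.09, 1.85, 2.75, 4.15, 0, -0.2], [0.09, 1.85, 2.75, 4.15, 0, -0.2], [0.09, 1.85, 2.75, 4.15, 0, -0.2]]}}

```text
t: 5.98
eef_pos: [415.6, 49.9, 255.9]
tcp_rot: [2.807, 0.001, 1.385]
ft_force: [0.0, -0.1, -0.2]
opening: 0.144
```

Run:
```python
from h import *
check(); print(tipnow(),state()['joints'].round(2)); p,M=meas(); print(np.c_[ey,eu,-en].T@M)
sync();plan([tippose(14,0,2,19)])
```

```text
t 5.9833 err mm [1.9 1.5 0.4] deg 0.46 F [ 0.  -0.1 -0.2] open 13.7
(array([12.1,  2.8, 14. ]), np.float64(19.1)) [-0.03  0.45  2.26 -0.49  0.11 -0.94]
[[ 0.99997115  0.00742414  0.00160648]
 [-0.00726128  0.99633441 -0.08457042]
 [-0.00222846  0.08455632  0.99635958]]
[-0.18, 0.34, 1.15, 0.15, -0.09, 0.43]
```

Emit:
{"op": "arm_command", "data": {"steps": [[-0.1, 0.1, 0.3, 0.1, 0, 0.2], [-0.18, 0.2, 0.6, 0.15, 0, 0.4], [-0.18, 0.34, 0.9, 0.15, 0, 0.4], [-0.18, 0.34, 1.0, 0.15, 0, 0.4], [-0.18, 0.34, 1.0, 0.15, 0, 0.4]]}}

```text
t: 6.4
eef_pos: [420.6, 46.5, 248.4]
tcp_rot: [2.808, -0.002, 1.374]
ft_force: [0.4, 0.5, -0.9]
opening: 0.144
```

Run:
```python
from h import *
check(); print(tipnow(),state()['joints'].round(2),state()['moment'].round(3))
```

```text
t 6.4 err mm [-1.5 -0.3  2.2] deg 0.22 F [ 0.4  0.5 -0.9] open 13.7
(array([13.9, -0.7,  4.8]), np.float64(19.1)) [-0.04  0.47  2.26 -0.54  0.1  -0.88] [ 0.04   0.257 -0.008]
```

Emit:
{"op": "arm_command", "data": {"steps": [[0, 0, 0.05, 0, 0, 0], [0, 0, 0.1, 0, 0, 0], [0, 0, 0.15, 0, 0, 0], [0, 0, 0.15, 0, 0, 0]]}}

```text
t: 6.73
eef_pos: [421.0, 46.4, 247.2]
tcp_rot: [2.808, -0.003, 1.374]
ft_force: [-0.8, 0.1, 0.1]
opening: 0.145
```

Run:
```python
from h import *
check(); print(tipnow(),state()['joints'].round(2),state()['moment'].round(3))
```

```text
t 6.7333 err mm [-1.1 -0.4  1. ] deg 0.25 F [-0.8  0.1  0.1] open 13.8
(array([13.9, -0.7,  3.5]), np.float64(19.1)) [-0.04  0.47  2.26 -0.56  0.09 -0.86] [ 0.084  0.215 -0.01 ]
```

Emit:
{"op": "arm_command", "data": {"steps": [[0, 0, 0.05, 0, 0, 0], [0, 0, 0.1, 0, 0, 0], [0, 0, 0.15, 0, 0, 0], [0, 0, 0.15, 0, 0, 0]]}}

```text
t: 7.07
eef_pos: [421.5, 46.3, 245.7]
tcp_rot: [2.808, -0.003, 1.374]
ft_force: [-0.2, -0.5, 0.1]
opening: 0.144
```

Run:
```python
from h import *
check(); print(tipnow(),state()['moment'].round(3))
```

```text
t 7.0667 err mm [-0.6 -0.5 -0.5] deg 0.25 F [-0.2 -0.5  0.1] open 13.7
(array([13.7, -0.7,  1.9]), np.float64(19.1)) [ 0.052  0.228 -0.007]
```

Emit:
{"op": "arm_command", "data": {"steps": [[0, 0, 0.05, 0, 0, 0], [0, 0, 0.1, 0, 0, 0], [0, 0, 0.15, 0, 0, 0], [0, 0, 0.15, 0, 0, 0]]}}

```text
t: 7.4
eef_pos: [422.0, 46.3, 244.4]
tcp_rot: [2.808, -0.003, 1.374]
ft_force: [-2.7, 0.5, 3.4]
opening: 0.143
```

Run:
```python
from h import *
check(); print(tipnow(),state()['moment'].round(3))
```

```text
t 7.4 err mm [-0.1 -0.6 -1.8] deg 0.26 F [-2.7  0.5  3.4] open 13.6
(array([13.6, -0.7,  0.5]), np.float64(19.1)) [ 0.039  0.009 -0.045]
```

Contact with the ledge came at n of about 0.5–1, as predicted. I'll lift to n = 2 and feed the tip into the notch.

Run:
```python
from h import *
sync(); plan([tippose(u,0,n,19) for u,n in((13.6,2.3),(25,2.0),(32,2.0),(40,2.0),(45,2.0))])
```

```text
[0.06, 0.01, -0.2, 0.11, -0.09, -0.22]
[0.06, 1.15, -0.27, 0.11, -0.09, -0.22]
[0.07, 1.85, -0.33, 0.11, -0.09, -0.22]
[0.07, 2.65, -0.39, 0.11, -0.09, -0.22]
[0.07, 3.14, -0.44, 0.11, -0.09, -0.22]
```

Emit:
{"op": "arm_command", "data": {"steps": [[0.06, 0, -0.22, 0.1, -0.1, -0.2], [0.06, 0.4, -0.24, 0.1, -0.1, -0.2], [0.06, 0.8, -0.26, 0.1, -0.1, -0.2], [0.06, 1.15, -0.28, 0.1, -0.1, -0.2], [0.06, 1.5, -0.3, 0.1, -0.1, -0.2], [0.06, 1.85, -0.33, 0.1, -0.1, -0.2], [0.06, 1.85, -0.33, 0.1, -0.1, -0.2]]}}

```text
t: 7.98
eef_pos: [438.7, 43.5, 253.7]
tcp_rot: [2.809, -0.0, 1.377]
ft_force: [-0.5, -0.1, -0.8]
opening: 0.141
```

Run:
```python
from h import *
check(); print(tipnow(),state()['joints'].round(2),state()['moment'].round(3))
sync(); plan([tippose(u,0,2,19) for u in(39,46)])
```

```text
t 7.9833 err mm [-11.1   2.1  -5.1] deg 0.05 F [-0.5 -0.1 -0.8] open 13.4
(array([32.7, -0.1,  2. ]), np.float64(19.0)) [-0.04  0.47  2.21 -0.37  0.14 -1.06] [0.034 0.214 0.048]
[0.01, 0.64, -0.06, 0.04, 0.01, -0.03]
[0.01, 1.34, -0.12, 0.04, 0.01, -0.03]
```

The tip is at u = 32.7 with no resistance, so it is in the notch. Feeding it to u = 46.

Emit:
{"op": "arm_command", "data": {"steps": [[0, 0.35, -0.03, 0, 0, 0], [0, 0.7, -0.06, 0, 0, 0], [0, 1.0, -0.09, 0, 0, 0], [0, 1.34, -0.12, 0, 0, 0], [0, 1.34, -0.12, 0, 0, 0]]}}

```text
t: 8.4
eef_pos: [450.8, 41.1, 259.2]
tcp_rot: [2.809, -0.0, 1.376]
ft_force: [0.4, -0.9, -1.0]
opening: 0.141
```

```bash
cat >> h.py <<'E'
def lift(th,lead=12,drop=1.5,pitch=19):
    t=np.radians(th); du,dn=-106,5.5
    return tippose(140+du*np.cos(t)+dn*np.sin(t)+lead,0,-du*np.sin(t)+dn*np.cos(t)-drop,pitch)
E
python3 - <<'E'
from h import *
check(); print(tipnow(),state()['joints'].round(2))
sync(); plan([lift(t) for t in np.arange(2.5,28,2.5)])
E
```

```text
t 8.4 err mm [ 0.  -0.1  0.1] deg 0.06 F [ 0.4 -0.9 -1. ] open 13.4
(array([46.2, -0.1,  2.1]), np.float64(19.0)) [-0.05  0.47  2.18 -0.29  0.17 -1.14]
[0.0, -0.03, -0.66, 0.04, 0.01, -0.03]
[0.0, -0.02, -1.12, 0.04, 0.01, -0.03]
[0.0, 0.02, -1.58, 0.04, 0.01, -0.03]
[0.0, 0.07, -2.04, 0.04, 0.01, -0.03]
[0.0, 0.15, -2.5, 0.04, 0.01, -0.03]
[0.0, 0.24, -2.95, 0.04, 0.01, -0.03]
[0.0, 0.36, -3.4, 0.04, 0.01, -0.03]
[0.0, 0.49, -3.85, 0.04, 0.01, -0.03]
[0.0, 0.64, -4.28, 0.04, 0.01, -0.03]
[0.0, 0.81, -4.71, 0.04, 0.01, -0.03]
[0.0, 1.0, -5.13, 0.04, 0.01, -0.03]
```

Emit:
{"op": "arm_command", "data": {"steps": [[0, 0, -0.3, 0, 0, 0], [0, 0, -0.6, 0, 0, 0], [0, 0, -1.1, 0, 0, 0], [0, 0, -1.6, 0, 0, 0], [0, 0.1, -2.0, 0, 0, 0], [0, 0.15, -2.5, 0, 0, 0], [0, 0.25, -2.95, 0, 0, 0], [0, 0.35, -3.4, 0, 0, 0], [0, 0.5, -3.85, 0, 0, 0], [0, 0.65, -4.3, 0, 0, 0], [0, 0.8, -4.7, 0, 0, 0], [0, 1.0, -5.1, 0, 0, 0]]}}

```text
t: 9.4
eef_pos: [443.2, 42.6, 310.9]
tcp_rot: [2.81, 0.0, 1.377]
ft_force: [0.8, -0.1, -4.3]
opening: 0.146
```

Run:
```python
from h import *
check(); print(tipnow(),state()['joints'].round(2),state()['moment'].round(2))
im=read_camera('side'); cv2.imwrite('pics/s2.png',cv2.resize(im[100:330,160:440],None,fx=2.5,fy=2.5,interpolation=cv2.INTER_CUBIC)[...,::-1])
sync(); plan([lift(t) for t in np.arange(30,61,3)])
```

```text
t 9.4 err mm [-0.5  0.1 -0.1] deg 0.03 F [ 0.8 -0.1 -4.3] open 13.9
(array([59.9, -0.1, 52.4]), np.float64(19.0)) [-0.04  0.36  2.15 -0.16  0.31 -1.27] [0.19 0.63 0.02]
[0.0, 0.21, -0.36, 0.06, 0.0, -0.02]
[0.0, 0.49, -0.84, 0.06, 0.0, -0.02]
[0.0, 0.78, -1.31, 0.06, 0.0, -0.02]
[0.0, 1.11, -1.76, 0.06, 0.0, -0.02]
[0.0, 1.45, -2.2, 0.06, 0.0, -0.02]
[0.0, 1.82, -2.61, 0.06, 0.0, -0.02]
[0.0, 2.21, -3.01, 0.06, 0.0, -0.02]
[0.0, 2.62, -3.38, 0.06, 0.0, -0.02]
[0.0, 3.05, -3.74, 0.06, 0.0, -0.02]
[0.0, 3.5, -4.07, 0.06, 0.0, -0.02]
[0.0, 3.96, -4.37, 0.06, 0.0, -0.02]
```

View pics/s2.png

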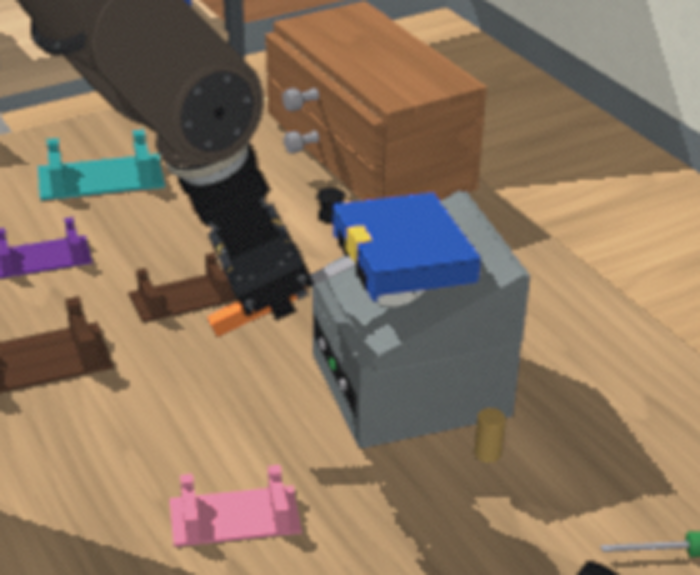

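The cover is up about 25–30° with the blade under the lip and the wrist force at about 4 N. Lifting on to about 60°.

Emit:
{"op": "arm_command", "data": {"steps": [[0, 0.2, -0.35, 0, 0, 0], [0, 0.5, -0.85, 0, 0, 0], [0, 0.8, -1.3, 0, 0, 0], [0, 1.1, -1.75, 0, 0, 0], [0, 1.45, -2.2, 0, 0, 0], [0, 1.8, -2.6, 0, 0, 0], [0, 2.2, -3.0, 0, 0, 0], [0, 2.6, -3.4, 0, 0, 0], [0, 3.05, -3.75, 0, 0, 0], [0, 3.5, -4.05, 0, 0, 0], [0, 3.95, -4.35, 0, 0, 0]]}}

```text
t: 10.37
eef_pos: [466.3, 38.1, 364.9]
tcp_rot: [2.81, 0.0, 1.377]
ft_force: [-0.6, -0.3, -4.7]
opening: 0.15
```

Run:
```python
from h import *
check(); print(tipnow(),state()['joints'].round(2),state()['moment'].round(2))
def push(th,nt,pitch):
    t=np.radians(th); s=(nt-28*np.cos(t))/np.sin(t); u=140-s*np.cos(t)+28*np.sin(t)
    print(th,round(u,1)); return tippose(u,0,nt,pitch)
sync(); plan([tippose(110,0,84,17)]+[push(t,nt,pi) for t,nt,pi in((55,76,15),(62,74,13),(70,72,11),(78,72,11),(86,72,11),(94,72,11),(102,72,11),(112,72,11))],0)
```

```text
t 10.3667 err mm [ 0.1 -0.1 -1. ] deg 0.03 F [-0.6 -0.3 -4.7] open 14.3
(array([103.4,  -0.2,  92.1]), np.float64(19.0)) [-0.05  0.3   2.04 -0.1   0.48 -1.35] [ 0.1   0.72 -0.04]
55 121.0
62 132.4
70 143.6
78 153.3
86 163.0
94 173.1
102 183.9
112 199.3
[0.01, 1.32, 0.41, 1.99, 0.02, -0.02]
[0.01, 3.1, 0.79, 3.99, 0.02, -0.02]
[0.01, 4.88, 0.59, 5.99, 0.02, -0.02]
[0.01, 6.65, 0.41, 7.99, 0.02, -0.02]
[0.01, 7.62, 0.32, 7.99, 0.02, -0.02]
[0.01, 8.58, 0.24, 7.99, 0.02, -0.02]
[0.01, 9.59, 0.15, 7.99, 0.02, -0.02]
[0.01, 10.67, 0.06, 7.99, 0.02, -0.02]
[0.01, 12.2, -0.08, 7.99, 0.02, -0.02]
```

Emit:
{"op": "arm_command", "data": {"steps": [[0, 0.6, 0.2, 1, 0, 0], [0, 1.3, 0.4, 2, 0, 0], [0, 2.2, 0.6, 3, 0, 0], [0, 3.1, 0.8, 4, 0, 0], [0, 4.0, 0.7, 5, 0, 0], [0, 4.9, 0.6, 6, 0, 0], [0, 5.8, 0.5, 7, 0, 0], [0, 6.65, 0.4, 8, 0, 0], [0, 7.3, 0.35, 8, 0, 0], [0, 8.0, 0.3, 8, 0, 0], [0, 8.6, 0.25, 8, 0, 0]]}}

```text
t: 11.28
eef_pos: [546.9, 22.2, 389.9]
tcp_rot: [2.951, 0.0, 1.377]
ft_force: [-5.4, 0.9, -5.0]
opening: 0.146
```

Run:
```python
from h import *
check(); print(tipnow(),state()['joints'].round(2),state()['moment'].round(2))
im=read_camera('side'); cv2.imwrite('pics/s3.png',cv2.resize(im[60:300,160:440],None,fx=2.5,fy=2.5,interpolation=cv2.INTER_CUBIC)[...,::-1])
sync()
```

```text
t 11.2833 err mm [ 80.6 -15.8  25. ] deg 8.07 F [-5.4  0.9 -5. ] open 13.9
(array([162.7,  -0.2,  71.2]), np.float64(10.9)) [-0.08  0.38  1.81 -0.03  0.77 -1.43] [0.28 1.36 0.02]
```

View pics/s3.png

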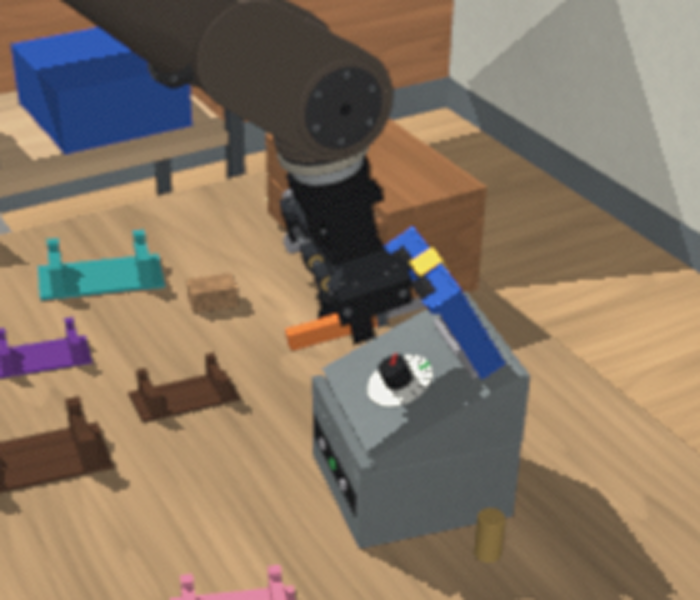

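The cover is at about 85–90°, standing against the blade, and the white dial with the knob is exposed. Pushing on.

Run:
```python
from h import *
plan([tippose(u,0,72,11) for u in(175,190,206)],0)
```

```text
[0.01, 1.07, -0.3, 0.02, 0.01, -0.02]
[0.01, 2.53, -0.64, 0.02, 0.01, -0.02]
[0.01, 4.09, -0.99, 0.02, 0.01, -0.02]
```

Emit:
{"op": "arm_command", "data": {"steps": [[0, 0.5, -0.15, 0, 0, 0], [0, 1.1, -0.3, 0, 0, 0], [0, 1.6, -0.4, 0, 0, 0], [0, 2.1, -0.55, 0, 0, 0], [0, 2.6, -0.65, 0, 0, 0], [0, 3.1, -0.75, 0, 0, 0], [0, 3.6, -0.9, 0, 0, 0], [0, 4.1, -1.0, 0, 0, 0], [0, 4.1, -1.0, 0, 0, 0]]}}

```text
t: 12.08
eef_pos: [585.2, 14.7, 408.5]
tcp_rot: [2.947, -0.0, 1.377]
ft_force: [0.3, -0.7, -0.8]
opening: 0.143
```

Run:
```python
from h import *
check(); print(tipnow(),state()['moment'].round(2))
a,b=cam('side'),cam('scene'); im=read_camera('side'); im2=read_camera('scene')
for n,i in(('side',im),('scene',im2)):
    for k in('blue','yellow'): 
        for q in blobs(i,k,8)[:3]: print(n,k,q[0],q[1],cv2.boxPoints(q[2]).round(0).tolist())
cv2.imwrite('pics/s4.png',im[...,::-1]);cv2.imwrite('pics/s4b.png',im2[...,::-1])
# expected clip position (local u=28,n=31) for angles
for th in(95,105,112,118):
    t=np.radians(th);du,dn=-110,31
    X=P+(140+du*np.cos(t)+dn*np.sin(t))*eu+(-du*np.sin(t)+dn*np.cos(t))*en
    print(th,proj(a,X),proj(b,X))
```

```text
t 12.0833 err mm [37.5 -7.4 18. ] deg 0.12 F [ 0.3 -0.7 -0.8] open 13.6
(array([ 2.066e+02, -2.000e-01,  7.260e+01]), np.float64(11.1)) [-0.    0.19  0.03]
side blue 2596 [200.5  93.9] [[164.0, 78.0], [229.0, 65.0], [238.0, 110.0], [173.0, 123.0]]
side blue 671 [356.8 183.7] [[333.0, 180.0], [361.0, 160.0], [383.0, 192.0], [355.0, 211.0]]
side blue 176 [515.4 407.3] [[506.0, 418.0], [516.0, 394.0], [523.0, 397.0], [514.0, 421.0]]
scene blue 265 [250.5 258.6] [[238.0, 251.0], [266.0, 250.0], [267.0, 266.0], [239.0, 267.0]]
scene blue 195 [286.4 246.7] [[273.0, 244.0], [291.0, 236.0], [297.0, 248.0], [279.0, 256.0]]
scene blue 155 [255.2 275.4] [[240.0, 270.0], [265.0, 262.0], [270.0, 276.0], [245.0, 285.0]]
scene yellow 135 [269.  252.7] [[261.0, 249.0], [273.0, 245.0], [276.0, 256.0], [265.0, 260.0]]
95 [[343.60028192 160.21765616]] [[263.96159388 239.81273809]]
105 [[351.33059504 159.1781685 ]] [[267.20014011 247.14918869]]
112 [[356.55876737 159.21784637]] [[269.48678837 252.86149501]]
118 [[360.84372797 159.74987245]] [[271.41959831 258.0453194 ]]
```

The clip is seen at (269,252.7) in the scene view, which puts the cover at about 112° (1.95 rad). Retracting, then returning the blade to the rest.

Run:
```python
from h import *
sync(); p,M=meas(); D=down(1.398)
a=(p-M[:,1]*135,M); b=(np.array([490,200,400]),D); plan([a,b])
```

```text
[0.0, -13.5, -0.0, 0.0, 0.0, 0.0]
[16.35, -12.77, -1.68, 11.12, 0.12, -1.22]
```

Emit:
{"op": "arm_command", "data": {"steps": [[0, -3, 0, 0, 0, 0], [0, -7, 0, 0, 0, 0], [0, -11, 0, 0, 0, 0], [0, -13.5, -0.5, 0, 0, 0], [3, -13.5, -1.5, 2, 0, 0], [16.3, -12.8, -1.7, 11.1, 0.1, -1.2], [16.3, -12.8, -1.7, 11.1, 0.1, -1.2], [16.3, -12.8, -1.7, 11.1, 0.1, -1.2], [16.3, -12.8, -1.7, 11.1, 0.1, -1.2], [16.3, -12.8, -1.7, 11.1, 0.1, -1.2]]}}

```text
t: 13.02
eef_pos: [489.5, 201.9, 399.9]
tcp_rot: [-3.141, -0.0, 1.401]
ft_force: [-0.1, -1.7, -0.3]
opening: 0.145
```

Run:
```python
from h import *
check(); p,M=meas(); print(p)
sync(); D=down(1.398); plan([([513.4,264.5,260],D)])
```

```text
t 13.0167 err mm [-0.6  1.9 -0. ] deg 0.17 F [-0.1 -1.7 -0.3] open 13.8
[489.452262   201.90572914 399.94498336]
[6.57, 1.31, 14.0, -0.02, -0.02, 0.17]
```

Emit:
{"op": "arm_command", "data": {"steps": [[6.5, 1.3, 7, 0, 0, 0], [6.5, 1.3, 10.5, 0, 0, 0], [6.5, 1.3, 14, 0, 0, 0], [6.5, 1.3, 14, 0, 0, 0], [6.5, 1.3, 14, 0, 0, 0], [6.5, 1.3, 14, 0, 0, 0], [6.5, 1.3, 14, 0, 0, 0]]}}

```text
t: 13.6
eef_pos: [513.3, 260.6, 261.8]
tcp_rot: [-3.141, -0.0, 1.397]
ft_force: [-0.4, 0.4, -0.1]
opening: 0.145
```

Run:
```python
from h import *
check(); p,M=meas(); print(p)
im=read_camera('side'); A=im[150:250,180:310]; s=read_camera('scene')[160:260,270:360]
A=cv2.resize(A,None,fx=4,fy=4,interpolation=cv2.INTER_CUBIC);s=cv2.resize(s,(280,400*280//360),interpolation=cv2.INTER_CUBIC)
o=np.zeros((400,800,3),np.uint8);o[:,:520]=A;o[:s.shape[0],520:]=s
cv2.imwrite('pics/s5.png',o[...,::-1]); sync(); plan([([513.4,264.5,208],down(1.398))])
```

```text
t 13.6 err mm [-0.1 -3.9  1.8] deg 0.07 F [-0.4  0.4 -0.1] open 13.8
[513.32552428 260.59326308 261.77901882]
[0.36, -0.06, 5.45, 0.08, -0.08, -0.07]
```

View pics/s5.png

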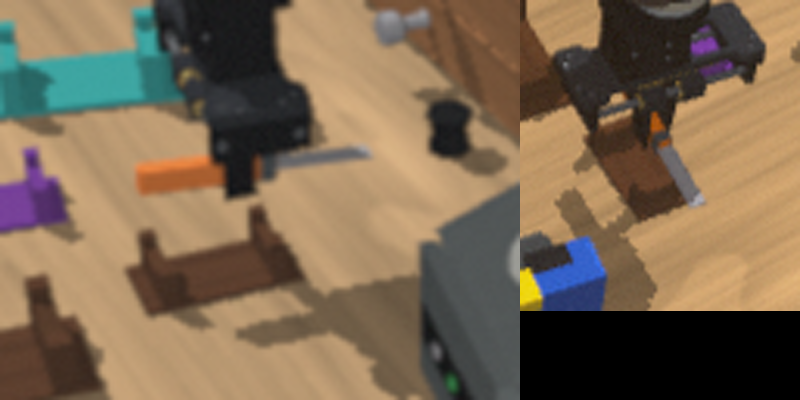

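The blade is level and in line over the small brown rest. Lowering and releasing.

Emit:
{"op": "arm_command", "data": {"steps": [[0.2, 0, 1.5, 0, 0, 0], [0.36, 0, 3, 0, 0, 0], [0.36, 0, 4.2, 0, 0, 0], [0.36, 0, 5, 0, 0, 0], [0.36, 0, 5.3, 0, 0, 0], [0.36, 0, 5.4, 0, 0, 0], [0.36, 0, 5.4, 0, 0, 0]]}}

```text
t: 14.28
eef_pos: [513.4, 264.8, 207.0]
tcp_rot: [-3.14, 0.0, 1.398]
ft_force: [-2.4, -0.5, 4.1]
opening: 0.146
```

Run:
```python
from h import *
check(); print(meas()[0],state()['moment'].round(2))
```

```text
t 14.2833 err mm [-0.   0.4 -0.9] deg 0.09 F [-2.4 -0.5  4.1] open 13.9
[513.3586371  264.83590749 207.0474467 ] [-0.13  0.31 -0.03]
```

Seated, with contact at about 4 N. Opening the jaws and rising.

Emit:
{"op": "arm_command", "data": {"steps": [[0, 0, 0, 0, 0, 0], [0, 0, 0, 0, 0, 0], [0, 0, 0, 0, 0, 0], [0, 0, 0, 0, 0, 0], [0, 0, 0, 0, 0, 0], [0, 0, 0, 0, 0, 0], [0, 0, -3, 0, 0, 0], [0, 0, -7, 0, 0, 0], [0, 0, -11, 0, 0, 0], [0, 0, -15, 0, 0, 0], [0, 0, -19, 0, 0, 0]], "jaw": 6}}

```text
t: 15.2
eef_pos: [513.4, 264.9, 397.9]
tcp_rot: [-3.14, 0.0, 1.398]
ft_force: [0.7, 0.2, 0.5]
opening: 0.63
```

Run:
```python
from h import *
check(); print(meas()[0])
a,b=cam('scene'),cam('side')
A,B=read_camera('scene'),read_camera('side')
qa,qb=blobs(A,'orange'),blobs(B,'orange')
for q in(qa[:1],qb[:1]): print([ (x[0],x[1],cv2.boxPoints(x[2]).round(0).tolist()) for x in q])
sync()
# view pose: knob above; TCP so that camera sees knob
plan([([560,40,480],down(np.pi/2-.194))])
```

```text
t 15.2 err mm [1.0e-01 5.0e-01 1.9e+02] deg 0.12 F [0.7 0.2 0.5] open 59.9
[513.43545899 264.9291876  397.92853756]
[(118, array([307.7, 203.2]), [[299.0, 195.0], [304.0, 192.0], [316.0, 211.0], [311.0, 214.0]])]
[(179, array([229.4, 208.6]), [[215.0, 208.0], [243.0, 203.0], [244.0, 209.0], [216.0, 214.0]])]
[-21.36, 8.46, -7.83, 0.39, -0.28, 1.21]
```

The blade's pixels match its starting position, so it is back on the rest. Now I'll look at the knob.

Emit:
{"op": "arm_command", "data": {"steps": [[-21.4, 8.5, -7.8, 0, 0, 1.2], [-21.4, 8.5, -7.8, 0, 0, 1.2], [-21.4, 8.5, -7.8, 0, 0, 1.2], [-21.4, 8.5, -7.8, 0, 0, 1.2], [-21.4, 8.5, -7.8, 0, 0, 1.2], [-21.4, 8.5, -7.8, 0, 0, 1.2], [-21.4, 8.5, -7.8, 0, 0, 1.2], [-21.4, 8.5, -7.8, 0, 0, 1.2], [-21.4, 8.5, -7.8, 0, 0, 1.2]], "jaw": 9}}

```text
t: 16.05
eef_pos: [560.7, 39.9, 473.0]
tcp_rot: [-3.139, 0.0, 1.376]
ft_force: [-0.2, 0.1, 0.8]
opening: 0.943
```

```bash
cat >> h.py <<'E'
KT=P+75*eu+23*en
def panel(c,p,n):
    o,d=ray(c,p); s=((P+n*en-o)@en)/(d@en); X=o+s*d-P; return np.array([X@eu,X@ey])
def red(im,c):
    m=mask(im,(0,150,90),(6,255,255))|mask(im,(174,150,90),(180,255,255))
    q=proj(c,KT)[0]; yy,xx=np.nonzero(m); k=np.hypot(xx-q[0],yy-q[1])<45; pts=np.c_[xx,yy][k]
    U=np.array([panel(c,p,23.3) for p in pts]); return pts,U
E
python3 - <<'E'
from h import *
check(); print(meas()[0])
c=cam('wrist'); im=read_camera('wrist'); np.savez('w5.npz',*c); print('knobpix',proj(c,KT))
q=proj(c,KT)[0].astype(int); cr=im[q[1]-70:q[1]+60,q[0]-90:q[0]+90]
cv2.imwrite('pics/w5.png',cv2.resize(cr,None,fx=4,fy=4,interpolation=cv2.INTER_CUBIC)[...,::-1])
pts,U=red(im,c)
if len(U): print(len(U),U.mean(0),U.min(0),U.max(0)); x=U-U.mean(0);w,v=np.linalg.eigh(x.T@x);print(w,v[:,1])
g=mask(im,(45,120,60),(80,255,255)); yy,xx=np.nonzero(g); k=np.hypot(xx-q[0],yy-q[1])<70
print('green',k.sum(), np.mean([panel(c,p,1.6) for p in np.c_[xx,yy][k]],0) if k.any() else None)
E
```

```text
t 16.05 err mm [ 0.7 -0.1 -7. ] deg 0.18 F [-0.2  0.1  0.8] open 89.7
[560.6724334   39.85886866 473.03396776]
knobpix [[261.06295607 255.94302946]]
56 [79.67143339  7.17355001] [ 7.40133555e+01 -4.70319011e-02] [85.30913868 16.67904008]
[  52.58874278 1529.72138262] [0.53577913 0.84435817]
green 34 [102.32114766  -0.7563996 ]
```

View pics/w5.png

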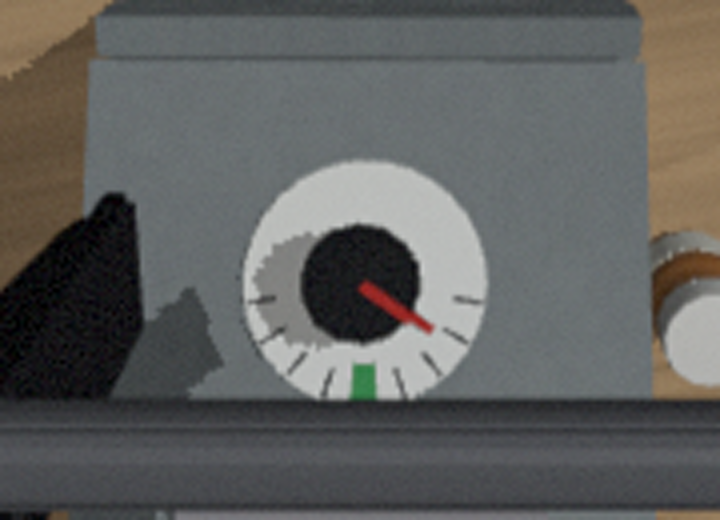

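Pointer: it leads from the knob centre to (85.3, 16.7), an angle of about +58° (1.0 rad), and the green mark is at y of about 0, straight up the slope. I'll grip with the jaws turned +29° and turn to −29°.

```bash
cat >> h.py <<'E'
def knob(n,deg):
    """grasp point at height n over the knob axis, jaws turned deg about en"""
    M=R.from_rotvec(en*np.radians(deg)).as_matrix()@np.c_[ey,eu,-en]
    return P+75*eu+(n+G)*en,M
E
python3 - <<'E'
from h import *
sync(); plan([knob(90,29)])
E
```

```text
[-2.03, -3.53, 9.39, -23.67, -6.1, -28.55]
```

Emit:
{"op": "arm_command", "data": {"steps": [[-2, -3.5, 9.4, -23.7, -6.1, -28.5], [-2, -3.5, 9.4, -23.7, -6.1, -28.5], [-2, -3.5, 9.4, -23.7, -6.1, -28.5], [-2, -3.5, 9.4, -23.7, -6.1, -28.5], [-2, -3.5, 9.4, -23.7, -6.1, -28.5], [-2, -3.5, 9.4, -23.7, -6.1, -28.5], [-2, -3.5, 9.4, -23.7, -6.1, -28.5], [-2, -3.5, 9.4, -23.7, -6.1, -28.5], [-2, -3.5, 9.4, -23.7, -6.1, -28.5], [-2, -3.5, 9.4, -23.7, -6.1, -28.5]], "jaw": 6}}

```text
t: 16.93
eef_pos: [522.5, 27.2, 379.9]
tcp_rot: [2.769, 0.199, 1.844]
ft_force: [0.4, 0.9, 0.1]
opening: 0.63
```

Run:
```python
from h import *
check(); print(state()['joints'].round(2))
sync(); plan([knob(n,29) for n in(50,24)])
```

```text
t 16.9333 err mm [ 0.7 -0.1  0.7] deg 0.11 F [0.4 0.9 0.1] open 59.9
[-0.07  0.34  1.92 -0.12  0.47 -1.86]
[0.04, -0.09, 4.03, 0.05, 0.04, -0.09]
[0.05, -0.09, 6.63, 0.05, 0.04, -0.09]
```

Emit:
{"op": "arm_command", "data": {"steps": [[0.05, -0.1, 2, 0, 0, 0], [0.05, -0.1, 4, 0, 0, 0], [0.05, -0.1, 5.2, 0, 0, 0], [0.05, -0.1, 6.1, 0, 0, 0], [0.05, -0.1, 6.6, 0, 0, 0], [0.05, -0.1, 6.6, 0, 0, 0], [0.05, -0.1, 6.6, 0, 0, 0]]}}

```text
t: 17.52
eef_pos: [547.9, 21.7, 319.5]
tcp_rot: [2.768, 0.199, 1.844]
ft_force: [0.2, -1.1, -0.2]
opening: 0.634
```

Run:
```python
from h import *
check()
```

```text
t 17.5167 err mm [-0.2 -0.4  0.6] deg 0.14 F [ 0.2 -1.1 -0.2] open 60.3
```

Emit:
{"op": "arm_command", "data": {"steps": [[0, 0, 0, 0, 0, 0], [0, 0, 0, 0, 0, 0], [0, 0, 0, 0, 0, 0], [0, 0, 0, 0, 0, 0], [0, 0, 0, 0, 0, 0], [0, 0, 0, 0, 0, 0], [0, 0, 0, 0, 0, 0]], "jaw": 2.2}}

```text
t: 18.1
eef_pos: [547.4, 22.6, 319.3]
tcp_rot: [2.769, 0.198, 1.845]
ft_force: [-2.9, 10.3, 3.3]
opening: 0.33
```

Run:
```python
from h import *
check(); print(state()['moment'].round(2))
```

```text
t 18.1 err mm [-0.6  0.5  0.4] deg 0.1 F [-2.9 10.3  3.3] open 31.4
[1.71 0.64 0.66]
```

Emit:
{"op": "arm_command", "data": {"steps": [[0.04, 0, 0, 0, 0, 3], [0.06, 0, 0, 0, 0, 9], [0.06, 0, 0, 0, 0, 15], [0.06, 0, 0, 0, 0, 21], [0.06, 0, 0, 0, 0, 27], [0.06, 0, 0, 0, 0, 33], [0.06, 0, 0, 0, 0, 39], [0.06, 0, 0, 0, 0, 45], [0.06, 0, 0, 0, 0, 51], [0.06, 0, 0, 0, 0, 55.5], [0.06, 0, 0, 0, 0, 57.8], [0.06, 0, 0, 0, 0, 57.8]]}}

```text
t: 19.1
eef_pos: [547.3, 21.7, 319.4]
tcp_rot: [2.769, -0.198, 0.907]
ft_force: [-5.5, -6.1, 4.2]
opening: 0.327
```

Emit:
{"op": "arm_command", "data": {"steps": [[0, 0, 0, 0, 0, 0], [0, 0, 0, 0, 0, 0], [0, 0, 0, 0, 0, 0]]}}

```text
t: 19.35
eef_pos: [547.3, 21.7, 319.3]
tcp_rot: [2.769, -0.197, 0.91]
ft_force: [-4.9, -6.3, 4.1]
opening: 0.33
```

Run:
```python
from h import *
check(); p,M=meas(); M0=np.c_[ey,eu,-en]; print(np.degrees(R.from_matrix(M0.T@M).as_rotvec()),state()['moment'].round(2))
```

```text
t 19.35 err mm [-0.8 -0.5  0.4] deg 57.89 F [-4.9 -6.3  4.1] open 31.4
[-0.06532589 -0.06209463 28.89277454] [-1.17  0.86 -0.63]
```

Turned to 28.9° past centre, as commanded. Opening the jaws, backing off along the knob axis and looking.

Emit:
{"op": "arm_command", "data": {"steps": [[0, 0, 0, 0, 0, 0], [0, 0, 0, 0, 0, 0], [0, 0, 0, 0, 0, 0], [0, 0, 0, 0, 0, 0], [0, 0, 0, 0, 0, 0], [0, 0, -2, 0, 0, 0], [0, 0, -5, 0, 0, 0], [0, 0, -8, 0, 0, 0], [0, 0, -11, 0, 0, 0], [0, 0, -11, 0, 0, 0]], "jaw": 6}}

```text
t: 20.18
eef_pos: [502.5, 31.4, 424.1]
tcp_rot: [2.762, -0.202, 0.912]
ft_force: [0.1, -0.2, 0.3]
opening: 0.632
```

Run:
```python
from h import *
check(); sync(); plan([([560,40,473],down(np.pi/2-.194))])
```

```text
t 20.1833 err mm [-45.6   9.3 105.2] deg 57.87 F [ 0.1 -0.2  0.3] open 60.1
[5.1, 5.2, -2.17, 23.96, -6.22, -28.4]
```

Emit:
{"op": "arm_command", "data": {"steps": [[5.1, 5.2, -2.2, 24, -6.2, -28.4], [5.1, 5.2, -2.2, 24, -6.2, -28.4], [5.1, 5.2, -2.2, 24, -6.2, -28.4], [5.1, 5.2, -2.2, 24, -6.2, -28.4], [5.1, 5.2, -2.2, 24, -6.2, -28.4], [5.1, 5.2, -2.2, 24, -6.2, -28.4], [5.1, 5.2, -2.2, 24, -6.2, -28.4], [5.1, 5.2, -2.2, 24, -6.2, -28.4], [5.1, 5.2, -2.2, 24, -6.2, -28.4]], "jaw": 9}}

```text
t: 20.93
eef_pos: [561.4, 39.5, 468.1]
tcp_rot: [-3.136, 0.0, 1.374]
ft_force: [0.1, 0.1, 0.4]
opening: 0.946
```

```bash
cat > look.py <<'E'
from h import *
check()
c=cam('wrist'); im=read_camera('wrist'); q=proj(c,KT)[0].astype(int)
pts,U=red(im,c); print(len(U),'mean',U.mean(0).round(2),U.min(0).round(1),U.max(0).round(1)); x=U-U.mean(0);w,v=np.linalg.eigh(x.T@x); v=v[:,1]*np.sign(v[0,1]); print('angle',np.degrees(np.arctan2(v[1],v[0])))
g=mask(im,(45,120,60),(80,255,255)); yy,xx=np.nonzero(g); k=np.hypot(xx-q[0],yy-q[1])<70
print('green',np.mean([panel(c,p,1.6) for p in np.c_[xx,yy][k]],0))
cr=im[q[1]-70:q[1]+60,q[0]-90:q[0]+90]
w=cv2.resize(cr,(560,404),interpolation=cv2.INTER_CUBIC)
s=cv2.resize(read_camera('side')[130:290,200:400],(240,192),interpolation=cv2.INTER_CUBIC)
b=cv2.resize(read_camera('scene')[180:320,200:350],(240,212),interpolation=cv2.INTER_CUBIC)
cv2.imwrite('pics/final.png',np.hstack([w,np.vstack([s,b])])[...,::-1])
E
python3 look.py
```

```text
t 20.9333 err mm [ 1.3 -0.5 -4.9] deg 0.35 F [0.1 0.1 0.4] open 90.0
57 mean [84.44 -0.83] [74.9 -2. ] [95.   0.2]
angle 1.468651213989074
green [100.97479296  -0.52631982]
```

View pics/final.png

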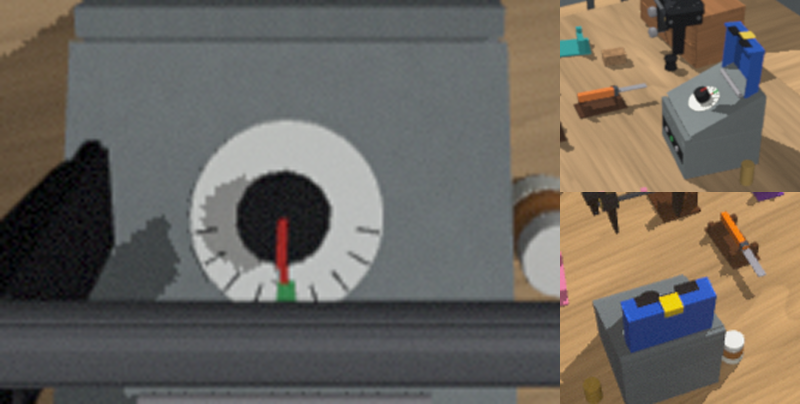

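The picture shows the red pointer running from the knob centre into the green mark. The cover stands well past vertical, the blade is on the small brown rest, and the jar and rod are untouched. Handing in.

```bash
python3 -c "
from cell import *
print(state()['t'],state()['ft_force'].round(1)); print(job_done())"
```

```text
21.0833 [-1.   0.1  0.6]
the job is handed in; nothing more can be done
None
```

The job is done and handed in at 21 s of the 72 s allowed, with the gripper empty and clear of everything.

- **Cover:** The blade went into the notch under the yellow clip at y ≈ 0 of the unit. It levered the cover up and pushed it back to about 112° (1.95 rad), judged from where the clip appears in the scene camera. The fingers were never used on the cover.
- **Blade:** It is back on the small brown rest. Its orange handle sits within about a pixel of where it started in both the scene and side views.
- **Knob:** I turned it about 58° clockwise. The final picture shows the red pointer on the green mark, and the measured angle is about 1.5° off zero, which is about the accuracy of that measurement.
- **Limits:** The highest wrist force I read was about 11 N, against the limit of 120 N. Early on, joints 4 and 5 came close to the ends of their ranges, so I inserted the blade at 19° instead of 24°. The controller held them within range.
- **Rest of the bench:** The jar and the brass rod are in place in the final views. I did not measure the loupe, driver or cork again, but nothing touched them.

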